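# Set the fume extractor four clicks faster and switch it on

## Robot

A 7-joint arm with a two-finger parallel gripper is mounted at the origin on a cart in front of the work surface, level with it; the furniture and walls round the work are solid. World frame = base frame: x ahead of the robot, y to its left, z up, the work surface at z = 0. Lengths are in m, angles in rad, forces in N, time in s.
With the tool pointing down it reaches from about 0.4 to 0.85 m from the base axis. Payload 10.4 kg.
Tool frame: the origin (TCP) lies midway between the tips of the shut fingers; the grasp point (between the pads) lies 19 mm behind it; z points along the fingers, y is the line along which they close (so a half turn about z gives the same grasp; the last joint's range is limited). The gripper opens to 87 mm and grips with 3 to 60 N. Pads are 19 mm wide; open, the fingers measure 117 mm over their backs; the gripper's body (75 mm by 190 mm) begins 51 mm behind the grasp point.
Start: joints at [-1.324, 0.332, -0.065, 1.46, 0.022, 1.35, -0.088], TCP at [0.167, 0.602, 0.223] pointing down, gripper open.
Joint ranges: [-2.6, 2.6], [-0.5, 2.12], [-1.47, 1.34], [0.16, 2.42], [-1.27, 4.41], [0.06, 2.06], [-2.6, 2.6]. Speed limits (rad/s): [2.22, 2.22, 2.79, 2.79, 3.14, 3.14, 3.14].

## Interface

Orientations are given as a 3x3 rotation matrix whose columns are the frame's x, y, z axes.
In Python, from bench import robot gives the robot as it stands. The module is installed in compiled form; this text tells all that it offers.
- The arm moves only by the shell command python3 -m handwheel 'ROWS' [FORCE]. ROWS is JSON, a list of rows, each an object with "rotation": the turn, a rotation vector about the world's x, y, z in degrees, a list of three; "travel": the shift along the world's x, y, z in m, a list of three; "fingers": the finger opening in m, from 0 to 0.087. A call has 1 to 12 rows; each row shifts and turns the commanded pose from where the row before left it; what a row does not reach is not made up. A row lasts 1/8 s, in which the tool goes at most 62.5 mm and 10.7 degrees, less where a joint would pass 70% of its speed; a pose out of reach is approached as far as the arm can. A call with a gripper value outside its range is refused whole. The fingers move at their own pace and stop on an object; FORCE is the grip in N (left out, the last holds). Time passes only in rows, so rows that do not move let the fingers close. It gives the time, the measured TCP pose, the force, the opening and the grip force at its end, in the units of the state.
- robot.state(): the state, without advancing time (a new reading comes with each control period).
- robot.get_image(name): name is "scene" or "top" or "wrist"; returns a dict with "frame" (480x640x3 uint8, red, green, blue), "mtx" (3x3 intrinsics, pixels), "k1" (the pictures are not rectified: a ray, as slopes to the right and down, at radius r is drawn at 1 + k1 r^2 times it, then the intrinsics apply), "R" (3x3) and "t" (3): a world point X has camera coordinates R X + t; the wrist camera has in their place "tool_from_camera" (4x4, takes a point from camera to tool coordinates, whose origin is the TCP and whose axes are the flange's). Camera axes: x right, y down, z forward; pixel columns grow to the right and rows downward; lengths in m; the calibration is good to about 2 mm. A picture is of the moment at which its call begins: read the wrist's pose just before it. There is no depth.
- robot.hand_in(): hands the job in; it is judged then, once.
The state is a dict: "t": time; "joints": joint angles; "joint_vel": joint speeds; "joint_torque": joint torques, N m; "eef_pos": TCP position; "orientation": TCP orientation; "force": force on the tool from outside, world axes, zero at the start; "wrist_torque": the same for the moment, N m; "width": finger opening in m; "grasp_force": force on a finger pad.
Only numpy, scipy, OpenCV 4.12 (cv2) and the standard library are available. Lean on these libraries where they do the work, as an engineer would, in place of code of your own. Each camera call takes 0.05 s, during which the arm holds its last target. There are 200 camera calls.

## Task

Get the fume extractor on the bench ready for soldering the board in front of it: with a fingertip push its speed dial exactly four clicks clockwise from where it now stands, and only then press the raised near end of its rocker switch fully down to start it. Push lightly: do not grip the dial or press it hard, do not lift or shove the extractor, and leave everything else on the bench, and the tin on top of the extractor, where it is.

Things in the scene. Friction and masses are not known exactly. Their poses are not given: they have to be found in the camera images.
- extractor: Fume extractor: grey box 150 mm deep (x), 240 mm wide (y), loose, about 4 kg; round wire-guarded fan intake in the front, which faces its -x, toward the robot. Origin: centre of underside; y to the left seen from the robot. Dark control panel on top, 156 mm above the bench (rest of the top 152): speed dial at left (axis x -22, y +60 mm), rocker switch at right (pivot x -22, y -68).
- speed_dial (a joint): Dial angle, rad, growing clockwise seen from above. Click stops every 0.5236 rad (30 deg) from 0 to 3.665, ends stopped; it starts in one of the first three. White strokes round it mark the stops. A peak half-way takes up to 0.06 N m; past it the dial snaps into the next stop and stays. In the extractor's frame the pointer lies 105 deg from +x toward +y, less this angle.
- dial_axis (a point): Point on the dial's vertical axis half-way up its finger bar, 171 mm above the bench. The dial is a black disc 52 mm across, its top 8 mm above the panel, with a straight grey finger bar across it: 50 mm long, 12 mm wide, upright sides 164 to 180 mm above the bench. Either end of the bar can be pushed sideways.
- dial_pointer (a point): Point in the pointer end of the finger bar, 24 mm from the axis, at the height of dial_axis; a white line on top of the bar runs from the axis to this end. The other end of the bar lies opposite.
- power (a joint): Angle of the rocker switch, rad: 0 off (near end standing up), 0.28 on (near end fully down, its top then level). It stays where it is left; about 3 N on the near end tips it.
- rocker_near (a point): Point on the top of the near (raised) end of the rocker, 12 mm from its pivot toward the extractor's front. The rocker is a black V-shaped paddle, 38 mm long (extractor's x), 24 mm wide. Off, its near end rises to 11 mm above the panel; on, its near half lies level 6 mm above the panel. A frame 2.3 mm high runs round it.
- board_driver: Green circuit board, 100x70x29 mm, lying in front of the extractor. Leave alone. Origin: centre of its underside.
- solder_spool: Reel of solder, 62 mm across, 45 mm high, standing on its flange. Leave alone. Origin: centre of its underside.
- screwdriver_small: Small yellow-handled screwdriver, 150x26x27 mm, lying. Leave alone. Origin: centre of its underside.
- solenoid_valve: White water valve with a black coil, 86x32x49 mm. Leave alone. Origin: centre of its underside.
- filter_cartridge_2: White filter cartridge, 63 mm across, 199 mm high, standing to the right of and behind the work. Leave alone. Origin: centre of its underside.
- flux_tin: Tin of flux paste, 44 mm across, 21 mm high, standing on top of the extractor. Leave alone. Origin: centre of its underside.

How it is judged:
By the outcome, as a careful person would: the job done as asked, in the order asked, and still so for the second after the job is handed in, with the robot touching nothing.
It also fails if it takes over 64 s, if anything falls off the work surface, if the arm or the gripper's body presses on something with over 40 N, if the wrist force passes 120 N, or if a joint passes its speed limit or range.

## Working session

There is one attempt and no reset: what is moved stays moved. The work goes in short steps, Python scripts to look and compute and a shell command to move; the robot and the scene stay as the last step left them, time stands still between calls to the robot, and variables do not carry over. Pictures are saved under pics/ and viewed, at most 10 in all, crops included, and the job is handed in when it is done.

```bash
mkdir -p pics
cat > h.py <<'E'
import numpy as np,cv2
from bench import robot
def cam(n):
    s=robot.state(); d=robot.get_image(n)
    if n=="wrist":
        T=np.eye(4);T[:3,:3]=np.array(s["orientation"]);T[:3,3]=s["eef_pos"]
        M=T@np.array(d["tool_from_camera"]); d["R"]=M[:3,:3].T; d["t"]=-M[:3,:3].T@M[:3,3]
    d["R"]=np.array(d["R"]);d["t"]=np.array(d["t"]);d["mtx"]=np.array(d["mtx"])
    return d
def ray(d,uv):
    K=d["mtx"];p=np.array([(uv[0]-K[0,2])/K[0,0],(uv[1]-K[1,2])/K[1,1]])
    q=p.copy()
    for _ in range(20): q=p/(1+d["k1"]*(q@q))
    return -d["R"].T@d["t"], d["R"].T@np.array([q[0],q[1],1])
def onz(d,uv,z):
    o,v=ray(d,uv); return o+v*(z-o[2])/v[2]
def proj(d,X):
    c=d["R"]@np.array(X)+d["t"];q=c[:2]/c[2];q=q*(1+d["k1"]*(q@q));K=d["mtx"]
    return np.array([K[0,0]*q[0]+K[0,2],K[1,1]*q[1]+K[1,2]])
def save(d,n): cv2.imwrite("pics/"+n,cv2.cvtColor(d["frame"],cv2.COLOR_RGB2BGR))
E
python3 - <<'E'
from h import *
for n in("top","scene"):
    d=cam(n);save(d,n+"0.png");print(n,(-d["R"].T@d["t"]).round(3))
s=robot.state();print(s["t"],np.array(s["orientation"]).round(3),s["force"],s["width"])
E
```

```text
top [ 0.359 -0.042  1.267]
scene [-0.33  -0.646  0.694]
0.1 [[-0.964  0.267 -0.   ]
 [ 0.267  0.964 -0.001]
 [-0.    -0.001 -1.   ]] [-0.93384511 -0.58384475 -0.15700159] 0.08681826885083269
```

View pics/top0.png

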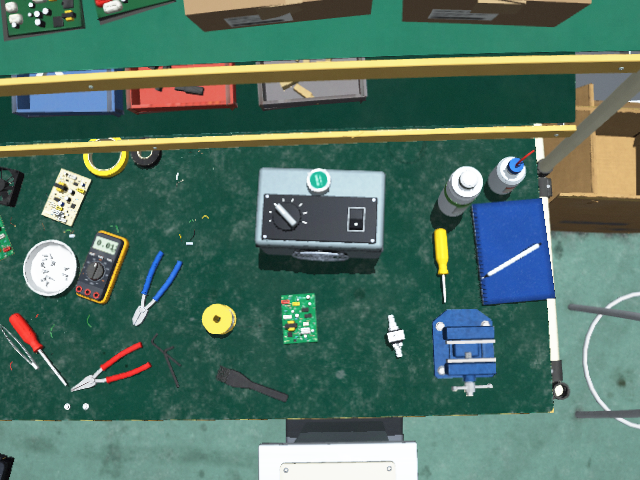

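View pics/scene0.png

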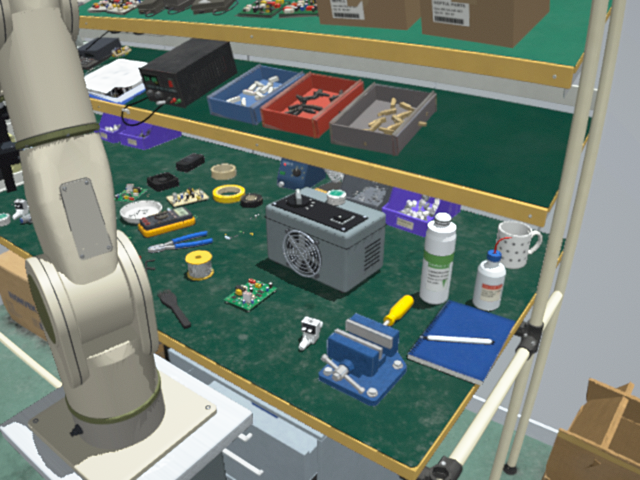

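Top view: extractor with its panel at about cols 258–384, rows 170–262. The dial is near (287,213), pointing up-left, the rocker near (356,218) and the tin at (318,180). The scene view shows shelves behind and above. I'll measure roughly from the top camera.

Run:
```python
from h import *
d=cam("top")
cv2.imwrite("pics/crop.png",cv2.resize(cv2.cvtColor(d["frame"][155:275,245:400],cv2.COLOR_RGB2BGR),None,fx=5,fy=5,interpolation=cv2.INTER_CUBIC))
for n,uv,z in[("dial",(287,213),.18),("rock",(356,218),.16),("tin",(318,180),.173),("boxFL",(257,249),.152),("boxFR",(383,247),.152),("base",(338,470),0),("spool",(219,320),.045)]: print(n,onz(d,uv,z).round(3))
s=cam("scene");print(proj(s,[.167,.602,.223]),proj(d,[.167,.602,.223]))
```

```text
dial [0.586 0.076 0.18 ]
rock [ 0.577 -0.049  0.16 ]
tin [0.647 0.019 0.173]
boxFL [0.526 0.135 0.152]
boxFR [ 0.523 -0.097  0.152]
base [0.097 0.    0.   ]
spool [0.401 0.229 0.045]
[  7.6550525  184.24851552] [-14.03035922 455.74807018]
```

View pics/crop.png

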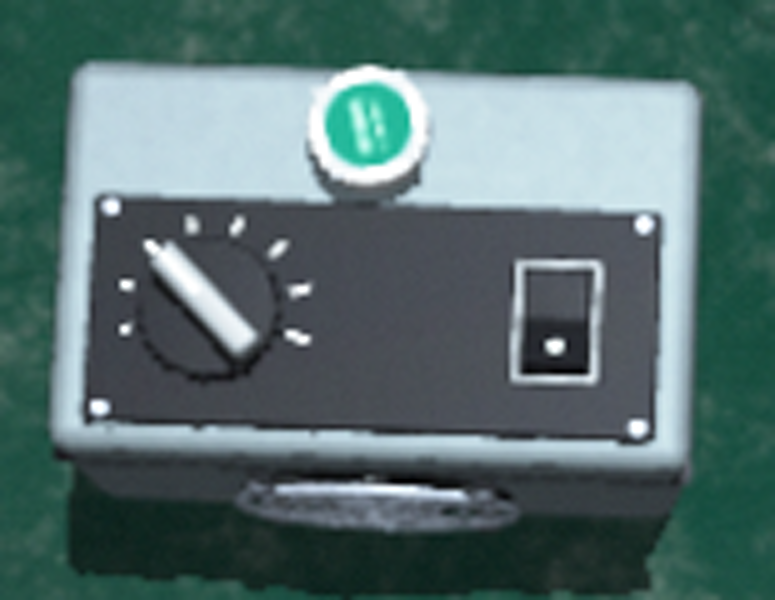

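Bar lies along the +45° line, so the dial is at stop 2 (pointer up-left) and the target is stop 6. I'll shut the fingers and move above the extractor for a wrist view.

```bash
python3 -m handwheel '[{"travel":[0,-0.01,0.05],"rotation":[0,0,0],"fingers":0},{"travel":[0.015,-0.045,0.035],"rotation":[0,0,0],"fingers":0},{"travel":[0.03,-0.045,0.02],"rotation":[0,0,-3],"fingers":0},{"travel":[0.03,-0.045,0.02],"rotation":[0,0,-3],"fingers":0},{"travel":[0.03,-0.045,0.02],"rotation":[0,0,-3],"fingers":0},{"travel":[0.03,-0.045,0.01],"rotation":[0,0,-3],"fingers":0},{"travel":[0.03,-0.045,0],"rotation":[0,0,-3],"fingers":0},{"travel":[0.03,-0.045,0],"rotation":[0,0,-3],"fingers":0},{"travel":[0.03,-0.045,0],"rotation":[0,0,-3],"fingers":0},{"travel":[0.03,-0.045,0],"rotation":[0,0,-3],"fingers":0},{"travel":[0.03,-0.045,0],"rotation":[0,0,-3],"fingers":0},{"travel":[0.03,-0.045,0],"rotation":[0,0,-2],"fingers":0}]' 20
python3 -m handwheel '[{"travel":[0.03,-0.045,0],"rotation":[0,0,0],"fingers":0},{"travel":[0.02,-0.02,0],"rotation":[0,0,0],"fingers":0},{"travel":[0,0,0],"rotation":[0,0,0],"fingers":0},{"travel":[0,0,0],"rotation":[0,0,0],"fingers":0}]'
python3 - <<'E'
from h import *
d=cam("wrist");save(d,"w1.png");np.savez("w1.npz",**d)
s=robot.state();print(np.array(s["joints"]).round(2),np.array(d["tool_from_camera"]).round(3).tolist(),np.array(s["orientation"]).round(3).tolist(),s["width"])
E
```

```text
t: 1.7
eef_pos: [0.4822, 0.0958, 0.3777]
orientation: [[-0.713, 0.701, 0.0], [0.701, 0.713, 0.0], [0.0, 0.001, -1.0]]
force: [0.5, -0.1, 0.4]
width: 0.0007
grasp_force: 0.0
t: 2.2
eef_pos: [0.5312, 0.0333, 0.3774]
orientation: [[-0.714, 0.7, -0.001], [0.7, 0.714, 0.0], [0.001, -0.0, -1.0]]
force: [-0.4, -0.1, -0.2]
width: 0.0005
grasp_force: 0.0
[-0.68  0.08  0.58  1.46 -0.05  1.62  0.69] [[-0.0, -0.961, -0.277, 0.077], [1.0, -0.0, -0.001, -0.0], [0.001, -0.277, 0.961, -0.162], [0.0, 0.0, 0.0, 1.0]] [[-0.715, 0.699, -0.0], [0.699, 0.715, 0.001], [0.001, 0.0, -1.0]] 0.0008439094791558913
```

View pics/w1.png

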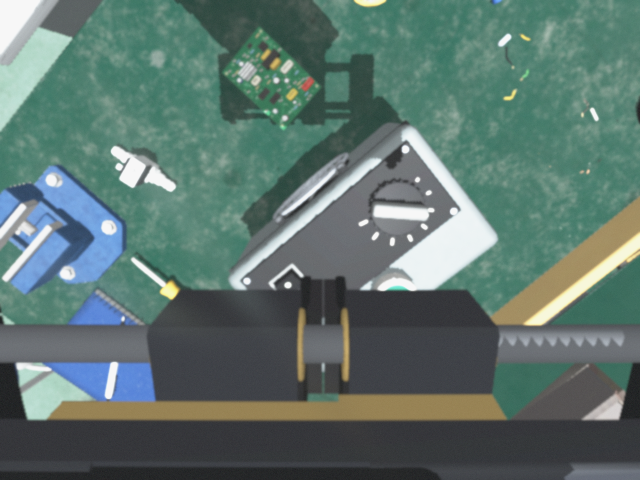

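Wrist view: dial at about (402,212), with the bar along the image row (372–430). Panel screws at (405,150), (454,211) and (248,281); the rocker is partly hidden near (288,280). I'll measure the dial by mask here and in the top view.

Run:
```python
from h import *
def blobs(d,box,thr):
    x0,y0,x1,y1=box;f=d["frame"][y0:y1,x0:x1]
    m=((f.min(2)>thr)).astype(np.uint8)
    n,l,st,c=cv2.connectedComponentsWithStats(m)
    for i in range(1,n):
        if st[i,4]<3: continue
        uv=c[i]+[x0,y0]; P=onz(d,uv,.157); s=""
        if st[i,4]>60:
            pts=np.argwhere(l==i)[:,::-1]+[x0,y0]
            W=np.array([onz(d,p,.18)[:2] for p in pts]);u,S,V=np.linalg.svd(W-W.mean(0),full_matrices=False)
            pr=(W-W.mean(0))@V[0]
            s=f"BAR? c={W.mean(0).round(4)} ang={np.degrees(np.arctan2(V[0][1],V[0][0])):.1f} len={np.ptp(pr):.3f} mid={(W.mean(0)+V[0]*(pr.max()+pr.min())/2).round(4)}"
        print(uv.round(1),st[i,4],P[:2].round(4),s)
d=dict(np.load("w1.npz"))
print("wrist");blobs(d,(345,140,470,255),150);print("wr2");blobs(d,(235,260,310,290),150)
t=cam("top");print("top");blobs(t,(262,194,382,244),150)
```

```text
wrist
[402.9 140.3] 7 [0.5423 0.1229] 
[444.6 211.4] 2941 [0.6193 0.1076] BAR? c=[0.6113 0.106 ] ang=-31.0 len=0.114 mid=[0.6004 0.1125]
[405.1 148.9] 58 [0.5494 0.1193] 
[361.  171.3] 417 [0.5363 0.0769] BAR? c=[0.5326 0.0774] ang=-94.2 len=0.041 mid=[0.5326 0.0769]
[417.2 179.4] 28 [0.5781 0.109 ] 
[428.  192.4] 33 [0.5944 0.1082] 
[401.5 212.4] 775 [0.5915 0.0779] BAR? c=[0.5846 0.0784] ang=42.8 len=0.054 mid=[0.5857 0.0794]
[363.1 222.3] 55 [0.5731 0.0453] 
[423.8 226.1] 37 [0.6164 0.0841] 
[374.8 235.8] 46 [0.5908 0.0442] 
[409.6 237.6] 39 [0.6156 0.0669] 
[392.  241.1] 42 [0.6063 0.0525] 
wr2
[244.4 273.8] 383 [ 0.5296 -0.0742] BAR? c=[ 0.5264 -0.0645] ang=-75.6 len=0.037 mid=[ 0.526  -0.0632]
[284.7 274.1] 198 [ 0.5576 -0.046 ] BAR? c=[ 0.5527 -0.038 ] ang=-104.8 len=0.033 mid=[ 0.5522 -0.0399]
[287.5 284.8] 42 [ 0.5675 -0.0521] 
top
[288.4 219.6] 2672 [0.5783 0.0755] BAR? c=[0.5738 0.0732] ang=-124.9 len=0.145 mid=[0.5708 0.0689]
[319.6 210.7] 330 [0.5932 0.0176] BAR? c=[0.5884 0.0164] ang=-172.4 len=0.067 mid=[0.5873 0.0162]
[371.7 211. ] 344 [ 0.5896 -0.0782] BAR? c=[ 0.585  -0.0774] ang=-149.9 len=0.122 mid=[ 0.5881 -0.0756]
[373.5 199.5] 12 [ 0.6113 -0.0822] 
[355.8 209.4] 41 [ 0.5936 -0.0491] 
[336.6 219.1] 18 [ 0.5766 -0.0133] 
[363.3 223.8] 24 [ 0.5664 -0.062 ] 
[355.5 223.8] 10 [ 0.5667 -0.0477] 
[354.  233.7] 7 [ 0.5484 -0.0445] 
[372.2 240. ] 10 [ 0.5358 -0.0773] 
[353.  242.8] 4 [ 0.5317 -0.0422] 
[363.5 243. ] 8 [ 0.5307 -0.0613]
```

Circle of strokes gives the axis at about (0.5845, 0.0775) and a yaw of about −3.7°. The bar is at about 42° in the world. I'll descend beside the non-pointer end, on its counterclockwise side with clearance, and have the script work out the arc.

```bash
python3 -m handwheel '[{"travel":[0.025,0.007,-0.02],"rotation":[0,0,-3.6],"fingers":0},{"travel":[0.025,0.0075,-0.04],"rotation":[0,0,0],"fingers":0},{"travel":[0,0,-0.05],"rotation":[0,0,0],"fingers":0},{"travel":[0,0,-0.04],"rotation":[0,0,0],"fingers":0},{"travel":[0,0,-0.03],"rotation":[0,0,0],"fingers":0},{"travel":[0,0,-0.02],"rotation":[0,0,0],"fingers":0},{"travel":[0,0,-0.007],"rotation":[0,0,0],"fingers":0},{"travel":[0,0,0],"rotation":[0,0,0],"fingers":0}]'
cat > arc.py <<'E'
import sys
from h import *
a=np.array([.5845,.0775])
def P(D,gap=0,r=.022):
    p=np.radians(-138-D);e=np.array([np.cos(p),np.sin(p)]);t=np.array([e[1],-e[0]])
    return a+r*e-(.0155+gap)*t
c=np.array([float(sys.argv[1]),float(sys.argv[2])])
for D in [float(x) for x in sys.argv[3:]]:
    p=P(D);print(D,((p-c)*1000).round(1));c=p
E
python3 - <<'E'
from h import *
d=cam("wrist");save(d,"w2.png");s=robot.state();print(s["eef_pos"],s["force"])
E
python3 arc.py .5816 .0479 0 9 18 27 36 45 54 63 72 81 90 99 105 111
```

```text
t: 3.3
eef_pos: [0.5815, 0.0475, 0.1709]
orientation: [[-0.669, 0.743, 0.0], [0.743, 0.669, 0.0], [0.0, 0.0, -1.0]]
force: [-0.2, 0.8, 0.7]
width: 0.0001
grasp_force: 0.0
[0.58182566 0.04737566 0.1714142 ] [1.13270473 1.21340677 0.28761107]
0.0 [-3.1  3.4]
9.0 [-4.   1.3]
18.0 [-3.8  1.9]
27.0 [-3.4  2.4]
36.0 [-3.  3.]
45.0 [-2.5  3.4]
54.0 [-2.   3.7]
63.0 [-1.4  4. ]
72.0 [-0.7  4.2]
81.0 [-0.   4.2]
90.0 [0.6 4.2]
99.0 [1.3 4. ]
105.0 [1.2 2.6]
111.0 [1.4 2.4]
```

View pics/w2.png

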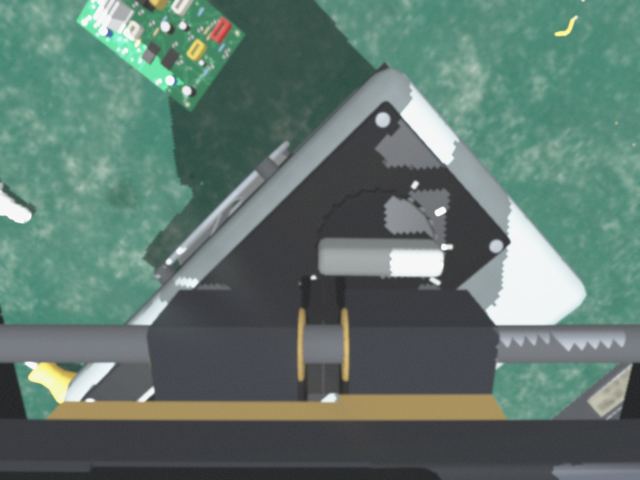

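Wrist view: the bar (cols 318–443, rows 240–277) is parallel to the fingers (cols 300–345), which sit just behind its non-pointer end without touching. I'll push the first two clicks, face to +54°.

```bash
python3 -m handwheel '[{"travel":[-0.0031,0.0034,0],"rotation":[0,0,0],"fingers":0},{"travel":[-0.004,0.0013,0],"rotation":[0,0,-9],"fingers":0},{"travel":[-0.0038,0.0019,0],"rotation":[0,0,-9],"fingers":0}]'
python3 -m handwheel '[{"travel":[-0.0034,0.0024,0],"rotation":[0,0,-9],"fingers":0},{"travel":[-0.003,0.003,0],"rotation":[0,0,-9],"fingers":0},{"travel":[-0.0025,0.0034,0],"rotation":[0,0,-9],"fingers":0},{"travel":[-0.002,0.0037,0],"rotation":[0,0,-9],"fingers":0},{"travel":[0,0,0],"rotation":[0,0,0],"fingers":0}]'
python3 - <<'E'
from h import *
d=cam("wrist");save(d,"w3.png")
E
```

```text
t: 3.72
eef_pos: [0.571, 0.0531, 0.1715]
orientation: [[-0.4, 0.916, 0.002], [0.916, 0.4, -0.0], [-0.001, 0.002, -1.0]]
force: [0.3, -2.5, 1.2]
width: 0.0008
grasp_force: 0.5
t: 4.35
eef_pos: [0.5598, 0.0668, 0.1711]
orientation: [[0.207, 0.978, 0.001], [0.978, -0.207, 0.001], [0.001, 0.001, -1.0]]
force: [-0.1, -0.2, 1.1]
width: 0.0004
grasp_force: 0.0
```

View pics/w3.png

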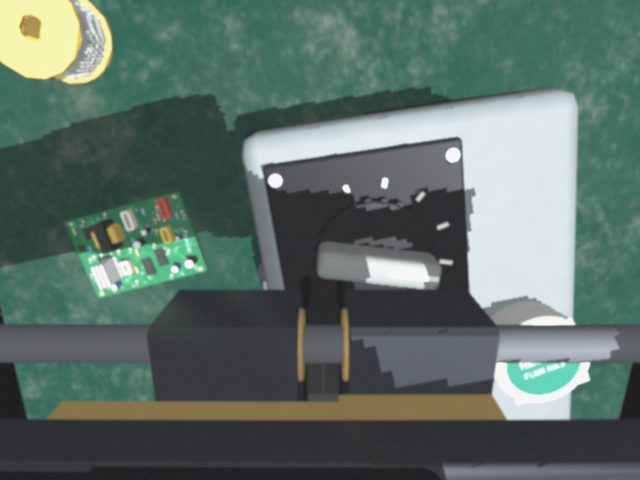

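The bar now leads the fingers by about 6°, pointing at the fifth stroke (446,262), which is −15°: two clicks made, and the force was light. Next, the other two.

```bash
python3 -m handwheel '[{"travel":[-0.0014,0.004,0],"rotation":[0,0,-9],"fingers":0},{"travel":[-0.0007,0.0042,0],"rotation":[0,0,-9],"fingers":0},{"travel":[0,0.0042,0],"rotation":[0,0,-9],"fingers":0},{"travel":[0.0006,0.0042,0],"rotation":[0,0,-9],"fingers":0},{"travel":[0.0013,0.004,0],"rotation":[0,0,-9],"fingers":0},{"travel":[0.0012,0.0026,0],"rotation":[0,0,-6],"fingers":0},{"travel":[0.0014,0.0024,0],"rotation":[0,0,-6],"fingers":0},{"travel":[0,0,0],"rotation":[0,0,0],"fingers":0}]'
python3 - <<'E'
from h import *
d=cam("wrist");save(d,"w4.png")
E
```

```text
t: 5.4
eef_pos: [0.5623, 0.0917, 0.1707]
orientation: [[0.933, 0.361, 0.0], [0.361, -0.933, -0.0], [0.0, 0.0, -1.0]]
force: [0.2, -0.9, -0.0]
width: 0.0002
grasp_force: 0.0
```

View pics/w4.png

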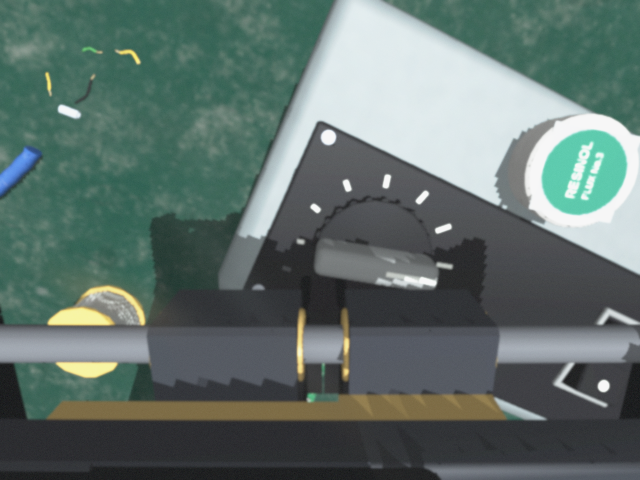

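Wrist view: seven strokes visible. The pointer is at the seventh, (445,265), which is −75°, i.e. stop 6, and the bar leads the fingers. I'll back off, rise, go over the rocker and check.

```bash
python3 -m handwheel '[{"travel":[-0.014,-0.0054,0],"rotation":[0,0,0],"fingers":0},{"travel":[0,0,0.04],"rotation":[0,0,0],"fingers":0},{"travel":[0,0,0.05],"rotation":[0,0,0],"fingers":0},{"travel":[0,-0.04,0.04],"rotation":[0,0,-8],"fingers":0},{"travel":[0,-0.05,0.02],"rotation":[0,0,-8],"fingers":0},{"travel":[0.0155,-0.0455,0],"rotation":[0,0,-8.8],"fingers":0},{"travel":[0,0,0],"rotation":[0,0,0],"fingers":0},{"travel":[0,0,0],"rotation":[0,0,0],"fingers":0}]'
python3 - <<'E'
from h import *
d=cam("wrist");save(d,"w5.png");np.savez("w5.npz",**d);t=cam("top")
cv2.imwrite("pics/crop2.png",cv2.resize(cv2.cvtColor(t["frame"][155:275,245:400],cv2.COLOR_RGB2BGR),None,fx=3,fy=3))
for X in([.5845,.0775,.18],[.5765,-.05,.16],[.5635,-.0492,.166]):print(proj(d,X).round(1),proj(t,X).round(1))
E
```

```text
t: 6.45
eef_pos: [0.5636, -0.0491, 0.3204]
orientation: [[0.998, -0.064, -0.0], [-0.064, -0.998, 0.0], [-0.0, -0.0, -1.0]]
force: [0.5, 0.8, 0.2]
width: 0.0003
grasp_force: 0.0
[151.3 202.6] [285.9 213.8]
[323.  197.1] [356.6 218.2]
[323.1 214.9] [356.3 224.6]
```

View pics/w5.png

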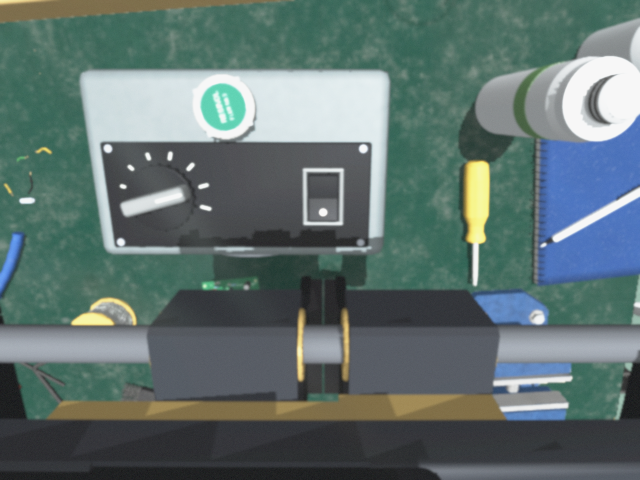

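Wrist view: the pointer is on the −75° stroke (204,187), so stop 6. The rocker frame is centred at (323,197), exactly where predicted, with its near dot at (323,212). Pressing down.

```bash
python3 -m handwheel '[{"travel":[0,0,-0.05],"rotation":[0,0,0],"fingers":0},{"travel":[0,0,-0.05],"rotation":[0,0,0],"fingers":0},{"travel":[0,0,-0.035],"rotation":[0,0,0],"fingers":0},{"travel":[0,0,-0.013],"rotation":[0,0,0],"fingers":0},{"travel":[0,0,0],"rotation":[0,0,0],"fingers":0}]'
python3 -m handwheel '[{"travel":[0,0,-0.002],"rotation":[0,0,0],"fingers":0},{"travel":[0,0,-0.002],"rotation":[0,0,0],"fingers":0},{"travel":[0,0,-0.002],"rotation":[0,0,0],"fingers":0},{"travel":[0,0,-0.002],"rotation":[0,0,0],"fingers":0},{"travel":[0,0,-0.002],"rotation":[0,0,0],"fingers":0},{"travel":[0,0,0],"rotation":[0,0,0],"fingers":0}]'
```

```text
t: 7.18
eef_pos: [0.5637, -0.0487, 0.1728]
orientation: [[0.998, -0.066, -0.0], [-0.066, -0.998, -0.0], [-0.0, 0.0, -1.0]]
force: [0.4, -0.4, 0.3]
width: 0.0008
grasp_force: 0.0
t: 7.92
eef_pos: [0.5637, -0.0493, 0.1624]
orientation: [[0.998, -0.067, -0.0], [-0.067, -0.998, -0.0], [-0.0, 0.0, -1.0]]
force: [-0.2, 0.7, -0.3]
width: 0.0003
grasp_force: 0.0
```

```bash
python3 -m handwheel '[{"travel":[0,0,-0.0007],"rotation":[0,0,0],"fingers":0},{"travel":[0,0,0],"rotation":[0,0,0],"fingers":0}]' | grep -E "eef|force"
python3 -m handwheel '[{"travel":[0,0,-0.0005],"rotation":[0,0,0],"fingers":0},{"travel":[0,0,0],"rotation":[0,0,0],"fingers":0}]' | grep -E "eef|force"
```

```text
eef_pos: [0.5638, -0.0494, 0.1622]
force: [-2.4, 0.7, 5.2]
grasp_force: 2.4
eef_pos: [0.5639, -0.0494, 0.1621]
force: [-4.7, 1.7, 10.4]
grasp_force: 5.0
```

The rocker is on its bottom stop, carrying 10 N. I'll lift off, move clear and look.

```bash
python3 -m handwheel '[{"travel":[0,0,0.01],"rotation":[0,0,0],"fingers":0},{"travel":[0,0,0.04],"rotation":[0,0,0],"fingers":0},{"travel":[0,0,0.05],"rotation":[0,0,0],"fingers":0},{"travel":[0,0,0.05],"rotation":[0,0,0],"fingers":0},{"travel":[0,0,0.0094],"rotation":[0,0,0],"fingers":0},{"travel":[0,0,0],"rotation":[0,0,0],"fingers":0},{"travel":[0,0,0],"rotation":[0,0,0],"fingers":0}]' | grep -E "eef|force"
python3 - <<'E'
from h import *
d=cam("wrist");a=dict(np.load("w5.npz"))["frame"]
i=np.vstack([x[60:260,80:400] for x in(a,d["frame"])])
cv2.imwrite("pics/cmp.png",cv2.cvtColor(cv2.resize(i,None,fx=1.5,fy=1.5),cv2.COLOR_RGB2BGR))
E
```

```text
eef_pos: [0.5632, -0.0491, 0.3194]
force: [0.3, -0.2, 0.8]
grasp_force: 0.0
```

View pics/cmp.png

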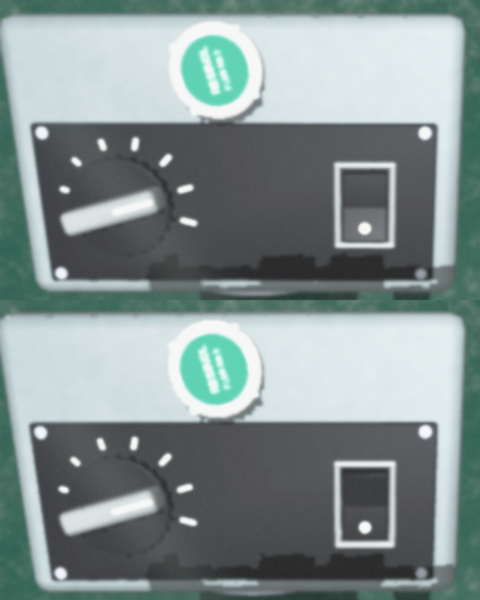

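The picture (before above, after below) shows the rocker flipped, its near half now level. The dial still points at the −75° stroke (185,188), and the tin and extractor haven't moved. Handing in.

```bash
python3 -c "
from bench import robot
print(robot.hand_in())"
```

```text
the job is handed in; nothing more can be done
None
```

I pushed the dial exactly four clicks clockwise (stop 2 to stop 6), then pressed the rocker's near end fully down with about 10 N; the last picture showed both set, with the extractor and tin unmoved, and I handed the job in about 10 s into the 64 s limit.

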